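# Lay a delicate circuit board under a contact arm and lower the arm gently

### The job

Pick up the small bare circuit board that lies solder side up (not the one with its components on top) and lay it, still solder side up, squarely in the middle of the foam rest of the contact-test stand. Then take the raised contact arm by its round bar and bring it down gently until its pins rest on the board, and let go. The board is delicate: use the lightest grip, set it down softly, and neither drop the arm on it nor press it down hard; leave the other board and the wire spool where they are.

Things in the scene. Friction and masses are not known exactly. Their poses are not given: they have to be found in the camera images.
- board: small green circuit board lying solder side up on its components: 40 mm (x) by 105 mm (y), 23 mm high, about 45 g. Origin under its centre, z up. The board proper is the top 2 mm (21 to 23 mm up) and overhangs at its long edges: grip across x by these. Delicate: 20 to 30 N a finger (over 45 N it cracks), no blow or press over 40 N. Either end may point either way
- other_board: a board of the same size lying the other way up: flat board (2 mm) underneath, components (black, yellow and white blocks) on top, up to 23 mm high. Not to be moved. Origin under its centre, y along its length
- wire_spool: spool of wire with grey flanges standing upright, 63 mm diameter, 90 mm high; origin under its centre. Not to be moved
- probe_stand: contact-test stand, fixed to the bench: aluminium base plate 150 mm (x) by 180 mm (y) (its local y from -40 to 140 mm, top 14 mm above the bench), two grey hinge posts 84 mm high at local y = 115 mm. Origin on the bench under the middle of the rest; x runs along the rest and along the arm's hinge, y from the rest towards the hinge
- foam_rest: black foam-topped rest on the stand's base plate, origin 14 mm above the bench, 118 mm (stand x) by 50 mm (stand y), flat top 30 mm above the bench; the board lies lengthwise on it
- rest_top (a point): centre of the rest's flat top, 30 mm above the bench; axes as the stand's
- hinge_axis (a point): middle of the arm's hinge, on the stand at local (0, 115, 70) mm; the axis runs along the stand's x
- grip_bar (a point): middle of the arm's round steel grip bar, 12 mm diameter, parallel to the hinge and 190 mm from it, 90 mm free between the arm's side struts, 50 mm from bar centre to the contact head. Arm down: at stand-local (0, -75, 70) mm with only the bench beneath. Can be pinched from above at every angle and turns in the fingers
- probe_arm: the contact arm: two aluminium side struts from the hinge to the grip bar, and a black contact head 90 x 50 x 14 mm between the arm's struts 115 mm from the hinge, with two rows of short brass pins underneath (5 mm to 17 mm below the arm's centre line when down). Origin at the middle of the hinge; its -y points along the arm to the bar
- swing_hinge (a joint): angle of the contact arm (230 g): about 1.95 = leaning back against its stop, pi/2 = upright, 0 = level with the pins resting on a board that lies on the rest, -0.10 = lower stop with no board. It falls freely below pi/2 if let go
Mind the look-alikes: they are no part of the job. There is more than one size of the board; the job needs the larger.

How it is judged:
On the way:
1. the board lies centred and flat on the rest, solder side up, let go, with the arm still up (horizontal distance between board and rest_top below 0.012 m and z of board in the frame of rest_top between -0.004 and 0.005 m and angle between board's own z axis and vertical below 0.12 rad and angle between the y axis of board and the x axis of probe_stand, either way round below 0.17 rad and contact force between the fingers and board below 0.1 N and linear speed of board below 0.02 m/s and value of joint swing_hinge above 0.6 rad), for 0.2 s.
At the end, for the whole second after the job is handed in: Board solder side up, flat on the rest, centre within 12 mm of the rest's, length within 0.17 rad of it; contact arm down (within 0.06 rad of level), pins resting on the board; all still; other board and spool within 30 mm of their starts (horizontal distance between board and rest_top below 0.012 m and z of board in the frame of rest_top between -0.004 and 0.005 m and angle between board's own z axis and vertical below 0.12 rad and angle between the y axis of board and the x axis of probe_stand, either way round below 0.17 rad and value of joint swing_hinge between -0.06 and 0.06 rad and contact force between probe_arm and board above 0.3 N and linear speed of board below 0.02 m/s and velocity of joint swing_hinge between -0.05 and 0.05 rad/s and distance of each of other_board, wire_spool from where it was at the start of the episode below 0.03 m); the robot touches nothing.
It fails at once if the board is squeezed or pressed by the fingers with more than 90 N in all (45 N a finger) (contact force between the fingers and board above 90 N).
It fails at once if the contact arm presses or strikes the board with more than 40 N (contact force between probe_arm and board above 40 N).
It fails at once if the contact arm is dropped: it falls at over 3.5 rad/s near the board (value of joint swing_hinge below 0.4 rad and velocity of joint swing_hinge below -3.5 rad/s).
It fails at once if the board is dropped on the rest (over 0.6 m/s just above it) or pressed on it with more than 40 N (contact force between board and foam_rest above 40 N or (horizontal distance between board and rest_top below 0.06 m and z of board in the frame of rest_top below 0.04 m and linear speed of board above 0.6 m/s)).
It fails at once if the other board or the wire spool is moved by more than 30 mm (distance of any of other_board, wire_spool from where it was at the start of the episode above 0.03 m).
It also fails if it takes over 61 s, if anything falls off the work surface, if the arm or the gripper's body presses on something with over 40 N, if the wrist force passes 120 N, or if a joint passes its speed limit or range.

### The arm

A 7-joint arm with a two-finger parallel gripper is mounted at the origin on a cart in front of the work surface, level with it; the furniture and walls round the work are solid. World frame = base frame: x ahead of the robot, y to its left, z up, the work surface at z = 0. Lengths are in m, angles in rad, forces in N, time in s.
With the tool pointing down it reaches from about 0.4 to 0.85 m from the base axis. Payload 10.4 kg.
Tool frame: the origin (TCP) lies midway between the tips of the shut fingers; the grasp point (between the pads) lies r.grip_point_offset behind it (r.grip_point_offset is the distance from the TCP to the grasp point, in m); z points along the fingers, y is the line along which they close (so a half turn about z gives the same grasp; the last joint's range is limited). The gripper opens to 87 mm and grips with 3 to 60 N. Pads are 19 mm wide; open, the fingers measure 117 mm over their backs; the gripper's body (75 mm by 190 mm) begins 51 mm behind the grasp point.
Start: joints at [-1.203, 0.332, -0.065, 1.46, 0.022, 1.35, -0.088], TCP at [0.238, 0.578, 0.223] pointing down, gripper open.
Joint ranges: [-2.6, 2.6], [-0.5, 2.12], [-1.47, 1.34], [0.16, 2.42], [-1.27, 4.41], [0.06, 2.06], [-2.6, 2.6]. Speed limits (rad/s): [2.22, 2.22, 2.79, 2.79, 3.14, 3.14, 3.14].

### API

Orientations are given as a unit quaternion [x, y, z, w].
In Python, from bench import r gives the robot as it stands.
- The arm moves only by the tool play_rows, never from a script. Its arguments are lists of equal length, an entry for each row: "claw": the closure, from 0 (fully open) to 1 (shut); "delta_pos": the shift along the tool's x, y, z scaled (see below), a list of three; "delta_rot": the turn, a rotation vector about the tool's x, y, z scaled (see below), a list of three. A call has 1 to 8 rows; each row shifts and turns the commanded pose from where the row before left it, along the tool's axes as they then stand; what a row does not reach is not made up. The controller multiplies each number of a shift by 200 mm and each number of a turn by pi rad. A row lasts 1/10 s, in which the tool goes at most 50 mm and 8.59 degrees, less where a joint would pass 70% of its speed; a pose out of reach is approached as far as the arm can. A call with a number of a shift or a turn outside -1 to 1 is refused whole. A call with a gripper value outside its range is refused whole. The fingers move at their own pace and stop on an object; "squeeze" is the grip in N (left out, the last holds). Time passes only in rows, so rows that do not move let the fingers close. It gives the time, the measured TCP pose, the force, the opening and the grip force at its end, in the units of the state.
- r.read_state(): the state, without advancing time (a new reading comes with each control period).
- r.camera(name): name is "scene" or "side" or "wrist"; returns a dict with "pixels" (400x640x3 uint8, red, green, blue), "camera_matrix" (3x3 intrinsics, pixels), "cam_to_world" (4x4, takes a point from camera to world coordinates); the wrist camera has in their place "hand_eye" (4x4, takes a point from camera to tool coordinates, whose origin is the TCP and whose axes are the flange's). Camera axes: x right, y up, looking along -z (the intrinsics and any distortion apply to the point x, -y, -z); pixel columns grow to the right and rows downward; lengths in m; the calibration is good to about 2 mm. The wrist camera is an equidistant fisheye: a pixel r from the principal point sees the ray r / f radians off the axis. A picture is of the moment at which its call begins: read the wrist's pose just before it. There is no depth.
- r.close_job(): hands the job in; it is judged then, once.
The state is a dict: "time": time; "joint_positions": joint angles; "joint_vel": joint speeds; "joint_torque": joint torques, N m; "ee_pos": TCP position; "eef_rot": TCP orientation; "ft_force": force on the tool from outside, world axes, zero at the start; "torque": the same for the moment, N m; "width": finger opening in m; "grip_force": force on a finger pad.
Only numpy, scipy, OpenCV 4.12 (cv2) and the standard library are available. Lean on these libraries where they do the work, as an engineer would, in place of code of your own. Each camera call takes 0.05 s, during which the arm holds its last target. There are 200 camera calls.

## Working session

There is one attempt and no reset: what is moved stays moved. The work goes in short steps, Python scripts to look and compute and a tool call to move; the robot and the scene stay as the last step left them, time stands still between calls to the robot, and variables do not carry over. Pictures are saved under pics/ and viewed, at most 12 in all, crops included, and the job is handed in when it is done.

Besides the shell and the picture viewer there is one more tool, called as a command line: name --argument value ..., lists and objects as JSON in quotes. play_rows: Moves the arm, as the interface text tells. Shifts and turns lie within -1 to 1; 1 stands for 200 mm of shift or pi rad of turn. Its arguments: {"type":"object","properties":{"claw":{"type":"array"},"delta_pos":{"type":"array"},"delta_rot":{"type":"array"},"squeeze":{"type":"number"}},"required":["claw","delta_pos","delta_rot"]}

```bash
mkdir -p pics; ls; cat > h.py <<'E'
import numpy as np, cv2, json
from bench import r
from scipy.spatial.transform import Rotation as R
def ray(c,uv):
    K=np.array(c["camera_matrix"]);T=np.array(c["cam_to_world"])
    d=np.array([(uv[0]-K[0,2])/K[0,0],-(uv[1]-K[1,2])/K[1,1],-1.])
    d=T[:3,:3]@d
    return T[:3,3],d/np.linalg.norm(d)
def onz(c,uv,z):
    o,d=ray(c,uv);return o+d*(z-o[2])/d[2]
def tri(rays):
    A=np.zeros((3,3));b=np.zeros(3)
    for o,d in rays:
        P=np.eye(3)-np.outer(d,d);A+=P;b+=P@o
    p=np.linalg.solve(A,b)
    return p,[np.linalg.norm((np.eye(3)-np.outer(d,d))@(p-o)) for o,d in rays]
def wcam():
    s=r.read_state();c=r.camera("wrist")
    T=np.eye(4);T[:3,:3]=R.from_quat(s["eef_rot"]).as_matrix();T[:3,3]=s["ee_pos"]
    c["cam_to_world"]=T@np.array(c["hand_eye"]);return c
def wray(c,uv):
    K=np.array(c["camera_matrix"]);T=c["cam_to_world"]
    x=(uv[0]-K[0,2])/K[0,0];y=(uv[1]-K[1,2])/K[1,1];t=np.hypot(x,y)
    k=np.sin(t)/t if t>1e-9 else 1
    d=np.array([x*k,-y*k,-np.cos(t)]);return T[:3,3],T[:3,:3]@d
def wonz(c,uv,z):
    o,d=wray(c,uv);return o+d*(z-o[2])/d[2]
E
python3 - <<'E'
from h import *
s=r.read_state();print({k:np.round(v,3).tolist() for k,v in s.items()},r.grip_point_offset)
for n in("scene","side"):
    c=r.camera(n);cv2.imwrite(f"pics/{n}0.png",c["pixels"][:,:,::-1])
    print([k for k in c],np.round(c["camera_matrix"],1).tolist(),np.round(c["cam_to_world"],3).tolist())
c=wcam();cv2.imwrite("pics/wrist0.png",c["pixels"][:,:,::-1]);print(c.keys(),np.round(c["camera_matrix"],1).tolist(),np.round(c["hand_eye"],3).tolist())
E
```

```text
pics
{'time': 0.0, 'joint_positions': [-1.203, 0.333, -0.065, 1.461, 0.022, 1.35, -0.089], 'joint_vel': [0.0, 0.002, 0.0, -0.0, 0.0, 0.002, 0.002], 'joint_torque': [0.0, -62.326, 0.025, -38.989, -0.061, 0.04, 0.0], 'ee_pos': [0.238, 0.577, 0.222], 'eef_rot': [0.194, 0.981, -0.001, -0.0], 'ft_force': [-0.277, 1.15, -0.865], 'torque': [0.027, -0.009, -0.021], 'grip_force': 0.0, 'width': 0.087} 0.0187
['pixels', 'camera_matrix', 'cam_to_world'] [[410.9, 0.0, 315.7], [0.0, 410.9, 198.4], [0.0, 0.0, 1.0]] [[0.58, 0.493, -0.648, -0.387], [-0.814, 0.351, -0.462, -0.509], [-0.0, 0.796, 0.605, 0.936], [0.0, 0.0, 0.0, 1.0]]
['pixels', 'camera_matrix', 'cam_to_world'] [[365.8, 0.0, 321.7], [0.0, 365.8, 196.6], [0.0, 0.0, 1.0]] [[-0.994, 0.095, -0.062, 0.486], [-0.113, -0.882, 0.458, 0.693], [-0.011, 0.462, 0.887, 1.113], [0.0, 0.0, 0.0, 1.0]]
dict_keys(['pixels', 'camera_matrix', 'hand_eye', 'cam_to_world']) [[309.7, 0.0, 314.0], [0.0, 309.7, 195.1], [0.0, 0.0, 1.0]] [[-0.0, 0.955, 0.296, 0.082], [1.0, -0.0, 0.0, -0.001], [0.0, 0.296, -0.955, -0.163], [0.0, 0.0, 0.0, 1.0]]
```

View pics/scene0.png

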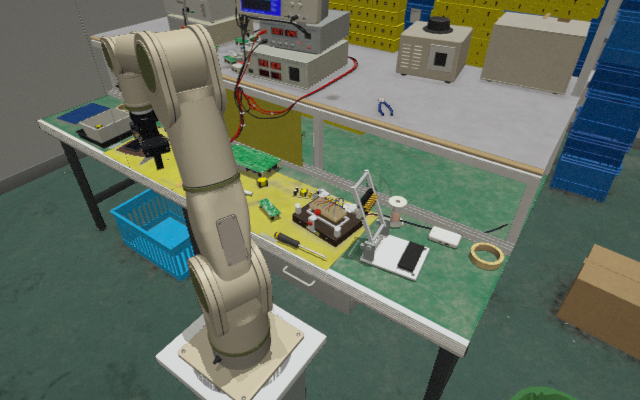

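View pics/side0.png

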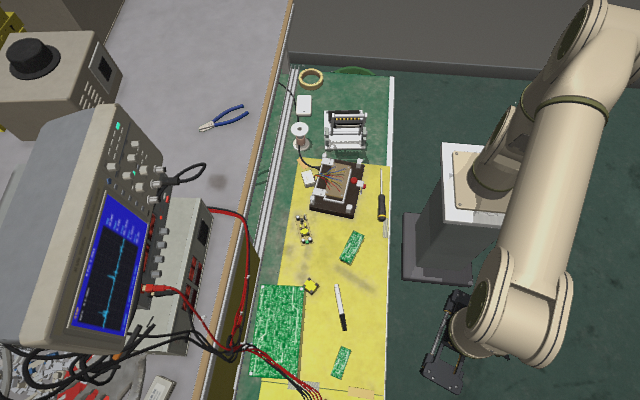

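The scene view shows the stand at (390,240), arm raised, the spool at (397,210) and a green board at (268,208). The side view shows green boards at (351,248) and (342,362), the components-up board at (305,230), the stand at (347,130) and the spool at (299,135).

```bash
python3 - <<'E'
from h import *
c=r.camera("side");s=r.camera("scene")
def greens(c,box,name):
    x0,y0,x1,y1=box;im=c["pixels"][y0:y1,x0:x1]
    hsv=cv2.cvtColor(im,cv2.COLOR_RGB2HSV)
    m=((hsv[:,:,0]>55)&(hsv[:,:,0]<95)&(hsv[:,:,1]>70)).astype(np.uint8)
    m=cv2.morphologyEx(m,cv2.MORPH_CLOSE,np.ones((3,3)))
    for k in cv2.findContours(m,0,2)[0]:
        if cv2.contourArea(k)<60: continue
        p=(k[:,0]+[x0,y0]).astype(float)
        w=np.array([onz(c,q,.022)[:2] for q in p])
        rc=cv2.minAreaRect((w*1000).astype(np.float32))
        print(name,p.mean(0).round(),np.round(rc[0]),np.round(rc[1]),round(rc[2],1))
greens(c,(325,220,380,385),"side");greens(s,(235,185,300,230),"scene")
def crop(c,b,f,n):
    x0,y0,x1,y1=b;cv2.imwrite(n,cv2.resize(c["pixels"][y0:y1,x0:x1,::-1],None,fx=f,fy=f,interpolation=cv2.INTER_CUBIC))
crop(c,(280,90,400,270),3,"pics/a.png");crop(s,(340,160,450,285),4,"pics/b.png")
a=cv2.imread("pics/a.png");b=cv2.imread("pics/b.png")
H=max(len(a),len(b));z=np.zeros((H,800,3),np.uint8);z[:len(a),:360]=a;z[:len(b),360:800]=b;cv2.imwrite("pics/ab.png",z)
E
```

```text
side [341. 361.] [454. 629.] [78. 29.] 73.6
side [352. 247.] [449. 296.] [105.  37.] 68.9
scene [269. 207.] [452. 296.] [104.  38.] 70.5
```

View pics/ab.png

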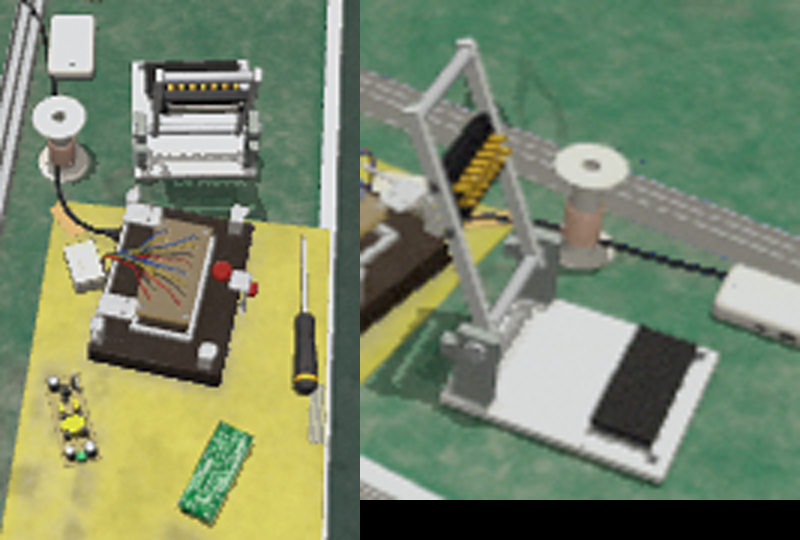

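The larger solder-side-up board is at about (0.451, 0.296), 105 × 38 mm, and both views agree. The crops show the raised arm with gold pins, the black rest on the white plate (right crop, about (645,385)), and the hinge posts on the +y side.

```bash
python3 - <<'E'
from h import *
c=r.camera("side");s=r.camera("scene")
# board height from centroid rays
def cen(c,b):
    x0,y0,x1,y1=b;hsv=cv2.cvtColor(c["pixels"][y0:y1,x0:x1],cv2.COLOR_RGB2HSV)
    m=((hsv[:,:,0]>55)&(hsv[:,:,0]<95)&(hsv[:,:,1]>70)).astype(np.uint8)
    k=max(cv2.findContours(cv2.morphologyEx(m,3,np.ones((3,3))),0,2)[0],key=cv2.contourArea)
    return np.array(cv2.minAreaRect(k)[0])+[x0,y0]
print("board",tri([ray(c,cen(c,(325,220,380,280))),ray(s,cen(s,(250,195,290,225)))]))
# rest in scene
x0,y0,x1,y1=480//4*0+395,235,432,275
g=s["pixels"][y0:y1,x0:x1].max(2);m=(g<60).astype(np.uint8)
k=max(cv2.findContours(m,0,2)[0],key=cv2.contourArea)[:,0]+[x0,y0]
w=np.array([onz(s,q.astype(float),.03)[:2] for q in k]);rc=cv2.minAreaRect((w*1000).astype(np.float32))
print("rest",rc,cv2.contourArea(k))
# base plate (white) outline corners from crop: far-right, near-right, near-left
for p in[(717,350),(658,480),(445,400)]:print("plate",onz(s,((p[0]-360)/4+340,p[1]/4+160),.012).round(3))
# bar ends scene: and side
A=[((465-360)/4+340,44/4+160),((412-360)/4+340,110/4+160)]
B=[(280+160/3,90+74/3),(280+256/3,90+74/3)]
for a,b in zip(A,B):print("bar",tri([ray(s,a),ray(c,b)]))
print("barends swapped",tri([ray(s,A[0]),ray(c,B[1])]))
E
```

```text
board (array([0.45086002, 0.29553078, 0.02217779]), [np.float64(0.001213137320963005), np.float64(0.0012131373209628674)])
rest ((515.546875, -224.45921325683594), (121.98339080810547, 45.4078483581543), 6.280749320983887) 381.0
plate [ 0.602 -0.252  0.012]
plate [ 0.448 -0.271  0.012]
plate [ 0.427 -0.102  0.012]
bar (array([ 0.54325752, -0.031676  ,  0.25235759]), [np.float64(0.0009158958293745978), np.float64(0.0009158958293746983)])
bar (array([ 0.44805977, -0.04271435,  0.2514137 ]), [np.float64(0.001297383234309279), np.float64(0.001297383234309142)])
barends swapped (array([ 0.46688879, -0.04469651,  0.28161811]), [np.float64(0.02908394610518409), np.float64(0.029083946105184062)])
```

play_rows --claw '[0, 0, 0, 0, 0, 0, 0, 0]' --delta_pos '[[-0.19, -0.112, 0], [-0.19, -0.112, 0], [-0.19, -0.112, 0], [-0.19, -0.112, 0], [-0.19, -0.112, 0], [-0.19, -0.112, 0], [-0.19, -0.112, 0], [-0.19, -0.112, 0]]' --delta_rot '[[0, 0, 0], [0, 0, 0], [0, 0, 0], [0, 0, 0], [0, 0, 0], [0, 0, 0], [0, 0, 0], [0, 0, 0]]' --squeeze 20

```text
time: 1.15
ee_pos: [0.4517, 0.2949, 0.2228]
eef_rot: [0.194, 0.981, 0.0, 0.0]
ft_force: [0.7, 1.1, -0.8]
width: 0.087
grip_force: 0.0
```

play_rows --claw '[0, 0, 0, 0, 0, 0, 0, 0]' --delta_pos '[[0, 0, 0], [0, 0, 0], [0, 0, 0], [0, 0, 0], [0, 0, 0], [0, 0, 0], [0, 0, 0], [0, 0, 0]]' --delta_rot '[[0, 0, 0.0444], [0, 0, 0.0444], [0, 0, 0.0444], [0, 0, 0.0444], [0, 0, 0.0444], [0, 0, 0.0444], [0, 0, 0.0444], [0, 0, 0.0444]]'

```text
time: 1.95
ee_pos: [0.4509, 0.2964, 0.2226]
eef_rot: [0.686, 0.727, 0.0, -0.0]
ft_force: [-0.2, -0.0, 0.4]
width: 0.087
grip_force: 0.0
```

play_rows --claw '[0, 0, 0, 0, 0]' --delta_pos '[[0, 0, 0.1], [0, 0, 0.1], [0, 0, 0.1], [0, 0, 0], [0, 0, 0]]' --delta_rot '[[0, 0, 0.0444], [0, 0, 0.0444], [0, 0, 0.0444], [0, 0, 0], [0, 0, 0]]'

```text
time: 2.45
ee_pos: [0.4509, 0.2965, 0.163]
eef_rot: [0.819, 0.573, -0.0, 0.0]
ft_force: [0.7, -0.3, 0.5]
width: 0.087
grip_force: 0.0
```

```bash
python3 - <<'E'
from h import *
s=r.read_state();print(s["ee_pos"],s["eef_rot"],s["joint_positions"])
y=R.from_quat(s["eef_rot"]).as_matrix()[:,1];print("closing",y, np.degrees(np.arctan2(y[1],y[0])))
c=wcam();cv2.imwrite("pics/w1.png",c["pixels"][:,:,::-1])
hsv=cv2.cvtColor(c["pixels"],cv2.COLOR_RGB2HSV)
m=((hsv[:,:,0]>55)&(hsv[:,:,0]<95)&(hsv[:,:,1]>70)).astype(np.uint8);m=cv2.morphologyEx(m,3,np.ones((5,5)))
for k in cv2.findContours(m,0,2)[0]:
    if cv2.contourArea(k)<800: continue
    w=np.array([wonz(c,q.astype(float),.022)[:2] for q in k[:,0]])
    rc=cv2.minAreaRect((w*1000).astype(np.float32));print(k[:,0].mean(0),rc)
E
```

```text
[0.45090654 0.29648984 0.16301855] [ 8.19440486e-01  5.73164276e-01 -4.87947406e-05  2.33875576e-05] [-0.89082573  0.18452317  0.25153118  1.78030645 -0.04930178  1.1829696
 -0.97480071]
closing [ 9.39348028e-01 -3.42965424e-01 -1.76053813e-05] -20.057647072806265
[314.12195122 181.97560976] ((450.2719421386719, 293.4312438964844), (104.51365661621094, 38.446876525878906), 69.04385375976562)
[603.26112186 256.55319149] ((906.4521484375, -80.25698852539062), (225.23837280273438, 679.2638549804688), 3.663968801498413)
[576.67142857 120.88571429] ((805.2545166015625, 260.6632995605469), (80.00609588623047, 63.862815856933594), 0.611483097076416)
```

View pics/w1.png

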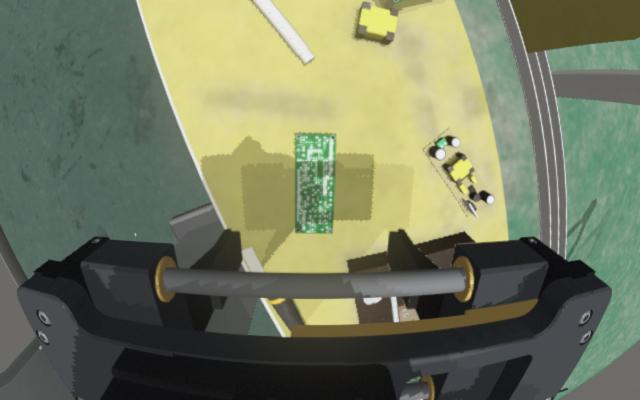

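The wrist view shows the board centred between the fingers at (315,182), with the other board at (460,170) clear of them.

play_rows --claw '[0, 0, 0, 0, 0, 0, 0]' --delta_pos '[[0, 0, 0.175], [0, 0, 0.175], [0, 0, 0.175], [0, 0, 0.175], [0, 0, 0.05], [0, 0, 0.035], [0, 0, 0]]' --delta_rot '[[0, 0, 0], [0, 0, 0], [0, 0, 0], [0, 0, 0], [0, 0, 0], [0, 0, 0], [0, 0, 0]]'

```text
time: 3.2
ee_pos: [0.4515, 0.2969, 0.0065]
eef_rot: [0.82, 0.572, 0.001, -0.0]
ft_force: [0.3, -0.1, -0.4]
width: 0.087
grip_force: 0.0
```

play_rows --claw '[0.4, 0.5, 0.52, 0.54, 0.56, 0.6, 0.6, 0.6]' --delta_pos '[[0, 0, 0], [0, 0, 0], [0, 0, 0], [0, 0, 0], [0, 0, 0], [0, 0, 0], [0, 0, 0], [0, 0, 0]]' --delta_rot '[[0, 0, 0], [0, 0, 0], [0, 0, 0], [0, 0, 0], [0, 0, 0], [0, 0, 0], [0, 0, 0], [0, 0, 0]]' --squeeze 22

```text
time: 4.0
ee_pos: [0.4509, 0.2964, 0.0056]
eef_rot: [0.821, 0.571, 0.0, -0.0]
ft_force: [-0.4, -0.1, -0.1]
width: 0.0388
grip_force: 22.0
```

play_rows --claw '[0.6, 0.6, 0.6, 0.6, 0.6, 0.6, 0.6, 0.6]' --delta_pos '[[0, 0, -0.08], [0, 0, -0.18], [0, 0, -0.2], [0, 0, -0.2], [0, 0, -0.2], [0, 0, -0.2], [0, 0, -0.2], [0, 0, -0.2]]' --delta_rot '[[0, 0, 0], [0, 0, 0], [0, 0, 0.0438], [0, 0, 0.0438], [0, 0, 0.0438], [0, 0, 0.0438], [0, 0, 0.0438], [0, 0, 0.0438]]'

```text
time: 4.8
ee_pos: [0.4506, 0.2961, 0.2992]
eef_rot: [0.982, 0.191, -0.0, -0.0]
ft_force: [0.1, 1.3, -0.7]
width: 0.039
grip_force: 22.0
```

play_rows --claw '[0.6, 0.6, 0.6, 0.6]' --delta_pos '[[0, 0, -0.18], [0, 0, 0], [0, 0, 0], [0, 0, 0]]' --delta_rot '[[0, 0, 0.0438], [0, 0, 0.0438], [0, 0, 0], [0, 0, 0]]'

```text
time: 5.2
ee_pos: [0.4505, 0.2963, 0.3327]
eef_rot: [0.998, 0.06, -0.001, 0.0]
ft_force: [0.1, -0.5, -0.8]
width: 0.0386
grip_force: 22.0
```

```bash
python3 - <<'E'
from h import *
s=r.read_state();M=R.from_quat(s["eef_rot"]).as_matrix();print(s["ee_pos"],s["joint_positions"],s["width"],s["grip_force"])
print(np.degrees(np.arctan2(M[1,1],M[0,1])), M.T@(np.array([.5155,-.2245,0])-[s["ee_pos"][0],s["ee_pos"][1],0]))
E
```

```text
[0.45054326 0.29626992 0.3326816 ] [-0.99794936  0.0993781   0.3637007   1.52047674 -0.03528061  1.52959004
 -2.08525745] 0.03855252342456581 21.988601088523865
-83.1286752165324 [2.18571065e-03 5.24800696e-01 3.73749197e-04]
```

play_rows --claw '[0.6, 0.6, 0.6, 0.6, 0.6, 0.6, 0.6, 0.6]' --delta_pos '[[0, 0.1, 0], [0, 0.2, 0], [0, 0.22, 0], [0, 0.22, 0], [0, 0.22, 0], [0, 0.22, 0], [0, 0.22, 0], [0, 0.22, 0]]' --delta_rot '[[0, 0, 0], [0, 0, 0], [0, 0, 0], [0, 0, 0], [0, 0, 0], [0, 0, 0], [0, 0, 0], [0, 0, 0]]'

```text
time: 6.0
ee_pos: [0.4874, -0.0281, 0.3328]
eef_rot: [0.998, 0.059, -0.0, -0.0]
ft_force: [1.4, 0.4, -0.7]
width: 0.0386
grip_force: 22.0
```

play_rows --claw '[0.6, 0.6, 0.6, 0.6, 0.6, 0.6, 0.6, 0.6]' --delta_pos '[[0, 0.22, 0], [0, 0.22, 0], [0, 0.22, 0], [0, 0.22, 0], [0, 0.08, 0], [0.01, 0.044, 0], [0, 0, 0], [0, 0, 0]]' --delta_rot '[[0, 0, 0], [0, 0, 0], [0, 0, 0], [0, 0, 0], [0, 0, 0], [0, 0, 0], [0, 0, 0], [0, 0, 0]]'

```text
time: 6.8
ee_pos: [0.5135, -0.2236, 0.3331]
eef_rot: [0.998, 0.059, -0.0, -0.0]
ft_force: [0.5, 0.4, -0.9]
width: 0.0387
grip_force: 22.0
```

```bash
python3 - <<'E'
from h import *
s=r.read_state();M=R.from_quat(s["eef_rot"]).as_matrix();print(s["ee_pos"],s["joint_positions"],s["width"])
c=wcam();cv2.imwrite("pics/w2.png",c["pixels"][:,:,::-1]);np.savez("w2.npz",px=c["pixels"],T=c["cam_to_world"],K=c["camera_matrix"])
E
```

```text
[ 0.5134763  -0.22356873  0.33311449] [-0.43055101  0.1887294   0.8953144   1.4875862  -0.14734956  1.53646885
 -0.99192072] 0.038748364424656144
```

View pics/w2.png

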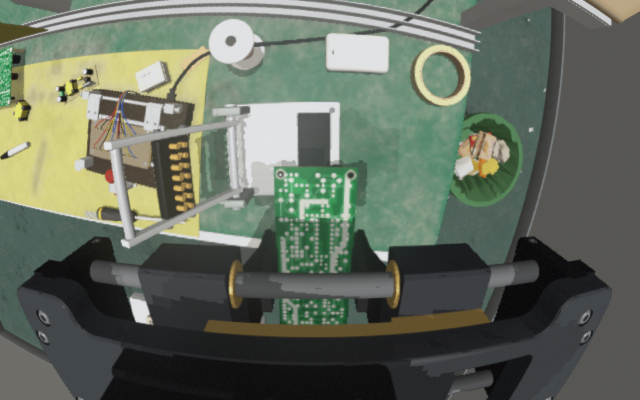

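The wrist view shows the held board with its far end at (276–357,168). The rest's far part is at (297–329,113) down to row 165, and the raised arm is at the left.

```bash
python3 - <<'E'
from h import *
d=np.load("w2.npz");c={"cam_to_world":d["T"],"camera_matrix":d["K"]};px=d["px"]
g=px.max(2)
def line(z,pts):
    w=np.array([wonz(c,p,z)[:2] for p in pts]);return w
# rest edges by rows/cols, threshold 100
L=[];Rr=[]
for v in range(118,164,3):
    row=g[v,285:345].astype(int); i=np.where(row<70)[0]
    L.append((285+i[0]-.5,v)); Rr.append((285+i[-1]+.5,v))
T=[]
for u in range(303,326,3):
    col=g[100:140,u].astype(int);i=np.where(col<70)[0];T.append((u,100+i[0]-.5))
print(L[::5],Rr[::5],T[::3])
def fit(p):
    vx,vy,x,y=cv2.fitLine(p.astype(np.float32),2,0,.01,.01).ravel();return np.array([x,y]),np.array([vx,vy])
l,rr,t=[fit(line(.03,q)) for q in(L,Rr,T)]
for n,f in zip("LRT",(l,rr,t)):print(n,f[0].round(4),np.degrees(np.arctan2(f[1][1],f[1][0])).round(1))
ax=rr[1]*np.sign(rr[1][0]);al=l[1]*np.sign(l[1][0]);ax=ax+al;ax/=np.linalg.norm(ax);n=np.array([-ax[1],ax[0]])
print("width",n@(l[0]-rr[0]))
ctr=ax*(ax@t[0]-.059)+n*(n@(l[0]+rr[0])/2);print("rest centre wrist",ctr,"ang",np.degrees(np.arctan2(ax[1],ax[0])))
# board: green mask
hsv=cv2.cvtColor(px,cv2.COLOR_RGB2HSV)[150:240,262:368]
zb=.3505
m=cv2.morphologyEx(((hsv[:,:,0]>55)&(hsv[:,:,0]<95)&(hsv[:,:,1]>70)).astype(np.uint8),3,np.ones((5,5)))
m2=g
BL=[];BR=[]
for v in range(185,225,4):
    row=px[v].astype(int)
    print(v,[tuple(row[u]) for u in(270,273,275,277)]) if v==185 else 0
    e=np.abs(np.diff(row.sum(1)))
    a=266+np.argmax(e[266:284]);b=346+np.argmax(e[346:364]);BL.append((a+.5,v));BR.append((b+.5,v))
print(BL[::3],BR[::3])
bl,br=[fit(line(zb,q)) for q in(BL,BR)]
BT=[wonz(c,(u,167.),zb)[:2] for u in(285,316,348)]
al=bl[1]*np.sign(bl[1][0])+br[1]*np.sign(br[1][0]);al/=np.linalg.norm(al);nn=np.array([-al[1],al[0]])
print("bw",nn@(bl[0]-br[0]),"ang",np.degrees(np.arctan2(al[1],al[0])))
bc=al*(al@np.mean(BT,0)-.0525)+nn*(nn@(bl[0]+br[0])/2);print("board centre",bc,np.array(BT))
M=d["T"]
E
```

```text
Traceback (most recent call last):
IndexError: index 0 is out of bounds for axis 0 with size 0
```

```bash
cat > m.py <<'E'
from h import *
d=np.load("w2.npz");c={"cam_to_world":d["T"],"camera_matrix":d["K"]};px=d["px"];g=px.max(2).astype(int)
print(g[140,285:345:3].tolist(),g[104:122:2,313].tolist(),g[160:172,316].tolist())
def W(z,pts): return np.array([wonz(c,np.array(p,float),z)[:2] for p in pts])
def fit(p):
    v=cv2.fitLine(p.astype(np.float32),cv2.DIST_HUBER,0,.001,.001).ravel();return v[2:],v[:2]*np.sign(v[0])
def centre(l,rr,tip,half):
    ax=l[1]+rr[1];ax/=np.linalg.norm(ax);n=np.array([-ax[1],ax[0]])
    print("width",n@(l[0]-rr[0]),"ang",np.degrees(np.arctan2(ax[1],ax[0])),[np.degrees(np.arctan2(q[1][1],q[1][0])) for q in(l,rr)])
    return ax*(ax@tip-half)+n*(n@(l[0]+rr[0])/2)
# edges = strongest brightness step in a window
def ed(a,b,v): s=np.diff(g[v,a:b]);return s
vs=range(120,162,3)
L=[(290+np.argmin(np.diff(g[v,290:305]))+.5,v) for v in vs]
Q=[(320+np.argmax(np.diff(g[v,320:336]))+.5,v) for v in vs]
T=[(u,105+np.argmin(np.diff(g[105:122,u]))+.5) for u in range(303,325,3)]
print(L[::5],Q[::5],T[::3])
print("rest",centre(fit(W(.03,L)),fit(W(.03,Q)),W(.03,T).mean(0),.059))
vs=range(182,226,3);s=px.astype(int)
E=np.abs(np.diff(s,axis=1)).sum(2)
BL=[(268+np.argmax(E[v,268:284])+.5,v) for v in vs];BR=[(346+np.argmax(E[v,346:364])+.5,v) for v in vs]
Ev=np.abs(np.diff(s,axis=0)).sum(2);BT=[(u,162+np.argmax(Ev[162:171,u])+.5) for u in range(285,350,6)]
print(BL[::5],BR[::5],BT[::4])
print("board",centre(fit(W(.3505,BL)),fit(W(.3505,BR)),W(.3505,BT).mean(0),.0525))
E
python3 m.py
```

```text
[228, 227, 228, 227, 190, 90, 90, 89, 88, 87, 87, 86, 84, 83, 82, 164, 226, 226, 169, 139] [226, 227, 227, 227, 182, 92, 90, 90, 88] [75, 76, 76, 76, 75, 80, 101, 126, 135, 136, 134, 128]
[(np.float64(297.5), 120), (np.float64(297.5), 135), (np.float64(297.5), 150)] [(np.float64(329.5), 120), (np.float64(329.5), 135), (np.float64(329.5), 150)] [(303, np.float64(112.5)), (312, np.float64(112.5)), (321, np.float64(112.5))]
width 0.04834053 ang 6.721006 [np.float32(6.186215), np.float32(7.2558002)]
rest [ 0.51898955 -0.22259262]
[(np.float64(273.5), 182), (np.float64(278.5), 197), (np.float64(279.5), 212)] [(np.float64(349.5), 182), (np.float64(348.5), 197), (np.float64(348.5), 212)] [(285, np.float64(165.5)), (309, np.float64(165.5)), (333, np.float64(164.5))]
width 0.03558163 ang 11.882561 [np.float32(16.568647), np.float32(7.196471)]
board [ 0.51256436 -0.22737768]
```

play_rows --claw '[0.6, 0.6, 0.6, 0.6, 0.6, 0.6, 0.6, 0.6]' --delta_pos '[[0.0275, 0, 0.1], [0, 0, 0.2], [0, 0, 0.2], [0, 0, 0.2], [0, 0, 0.2], [0, 0, 0.2], [0, 0, 0.2], [0, 0, 0.1]]' --delta_rot '[[0, 0, 0], [0, 0, 0], [0, 0, 0], [0, 0, 0], [0, 0, 0], [0, 0, 0], [0, 0, 0], [0, 0, 0]]'

```text
time: 7.65
ee_pos: [0.5176, -0.2214, 0.0503]
eef_rot: [0.998, 0.059, -0.002, -0.001]
ft_force: [-0.5, -0.7, 0.2]
width: 0.0392
grip_force: 22.0
```

play_rows --claw '[0.6, 0.6, 0.6, 0.6]' --delta_pos '[[0, 0, 0.03], [0, 0, 0.02], [0, 0, 0], [0, 0, 0]]' --delta_rot '[[0, 0, 0], [0, 0, 0], [0, 0, 0], [0, 0, 0]]'

```text
time: 8.05
ee_pos: [0.5198, -0.224, 0.0448]
eef_rot: [0.998, 0.058, 0.001, 0.0]
ft_force: [-0.2, 0.1, -0.3]
width: 0.0388
grip_force: 22.0
```

```bash
python3 - <<'E'
from h import *
s=r.read_state();print(s["ee_pos"],s["ft_force"],s["width"])
a=r.camera("scene");b=r.camera("side");c=r.camera("wrist")
z=np.zeros((520,800,3),np.uint8)
f=lambda c,x0,y0,x1,y1,k:cv2.resize(c["pixels"][y0:y1,x0:x1,::-1],None,fx=k,fy=k,interpolation=cv2.INTER_CUBIC)
p=f(a,340,170,440,285,4);z[:p.shape[0],:p.shape[1]]=p
q=f(c,120,0,520,350,1);z[:350,400:800]=q
cv2.imwrite("pics/p1.png",z)
E
```

```text
[ 0.51977348 -0.2240008   0.0447709 ] [-0.23468406  0.05213455 -0.28612074] 0.03883238768857852
```

View pics/p1.png

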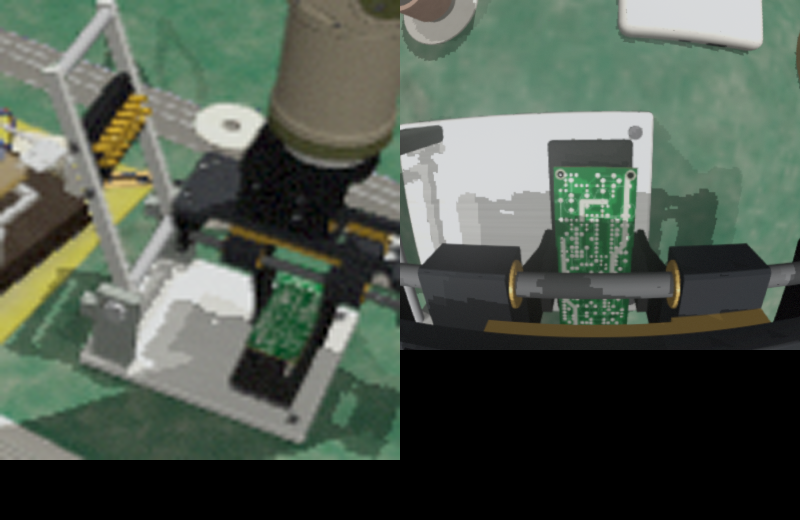

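The board hangs just above the rest, roughly centred and aligned. The rest shows beyond both ends, so I'll compute the exact offset.

```bash
python3 - <<'E'
from h import *
s=r.read_state();c=wcam();a=r.camera("scene");zb=s["ee_pos"][2]+.0174
f=lambda p:(p[0]-400+120,p[1])
g=lambda p:(p[0]/4+340,p[1]/4+170)
P=lambda n,v:print(n,np.round(v[:2],4))
for p in((548,140),(632,140),(548,185),(632,152)):P("rest W",wonz(c,f(p),.03))
for p in((554,167),(638,167),(560,240),(632,240)):P("board W",wonz(c,f(p),zb))
for p in((231,383),(290,405)):P("rest S",onz(a,g(p),.03))
for p in((252,345),(302,360)):P("board S",onz(a,g(p),zb))
E
```

```text
rest W [ 0.5757 -0.1915]
rest W [ 0.5812 -0.2398]
rest W [ 0.5487 -0.1937]
rest W [ 0.5742 -0.2408]
board W [ 0.5673 -0.1999]
board W [ 0.572  -0.2402]
board W [ 0.529  -0.2059]
board W [ 0.5333 -0.2433]
rest S [ 0.4543 -0.2109]
rest S [ 0.4595 -0.2564]
board S [ 0.4685 -0.2168]
board S [ 0.4758 -0.2535]
```

play_rows --claw '[0.6, 0.6, 0.6, 0.6, 0.6, 0.6]' --delta_pos '[[0, -0.015, 0], [0, 0, 0.01], [0, 0, 0.01], [0, 0, 0.01], [0, 0, 0], [0, 0, 0]]' --delta_rot '[[0, 0, 0], [0, 0, 0], [0, 0, 0], [0, 0, 0], [0, 0, 0], [0, 0, 0]]'

```text
time: 8.9
ee_pos: [0.5184, -0.2211, 0.0374]
eef_rot: [0.998, 0.058, -0.0, -0.0]
ft_force: [0.7, 0.7, -0.4]
width: 0.0387
grip_force: 22.0
```

play_rows --claw '[0.6, 0.6, 0.6, 0.6]' --delta_pos '[[0, 0, 0.005], [0, 0, 0.005], [0, 0, 0], [0, 0, 0]]' --delta_rot '[[0, 0, 0], [0, 0, 0], [0, 0, 0], [0, 0, 0]]'

```text
time: 9.3
ee_pos: [0.5186, -0.221, 0.0355]
eef_rot: [0.998, 0.058, 0.0, -0.0]
ft_force: [0.1, -0.2, -1.6]
width: 0.0385
grip_force: 22.0
```

play_rows --claw '[0.6, 0.6, 0.6]' --delta_pos '[[0, 0, 0.004], [0, 0, 0], [0, 0, 0]]' --delta_rot '[[0, 0, 0], [0, 0, 0], [0, 0, 0]]'

```text
time: 9.6
ee_pos: [0.5185, -0.221, 0.0347]
eef_rot: [0.998, 0.058, -0.0, -0.0]
ft_force: [-0.5, 0.1, -0.8]
width: 0.0384
grip_force: 22.0
```

play_rows --claw '[0.6, 0.6, 0.6]' --delta_pos '[[0, 0, 0.004], [0, 0, 0], [0, 0, 0]]' --delta_rot '[[0, 0, 0], [0, 0, 0], [0, 0, 0]]'

```text
time: 9.9
ee_pos: [0.5185, -0.221, 0.0339]
eef_rot: [0.998, 0.058, -0.0, -0.0]
ft_force: [-0.5, 0.2, -0.8]
width: 0.0387
grip_force: 22.0
```

play_rows --claw '[0.6, 0.6, 0.6]' --delta_pos '[[0, 0, 0.004], [0, 0, 0], [0, 0, 0]]' --delta_rot '[[0, 0, 0], [0, 0, 0], [0, 0, 0]]'

```text
time: 10.2
ee_pos: [0.5185, -0.221, 0.0331]
eef_rot: [0.998, 0.058, -0.0, -0.0]
ft_force: [0.1, -1.1, -0.9]
width: 0.039
grip_force: 22.0
```

```bash
python3 - <<'E'
from h import *
a=r.camera("scene");b=r.camera("side");c=r.camera("wrist")
z=np.zeros((600,800,3),np.uint8)
f=lambda c,x0,y0,x1,y1,k:cv2.resize(c["pixels"][y0:y1,x0:x1,::-1],None,fx=k,fy=k,interpolation=cv2.INTER_CUBIC)
z[:600,:480]=f(a,380,210,440,285,8)
z[:400,480:800]=f(c,240,90,400,290,2)
cv2.imwrite("pics/p2.png",z)
E
```

```text
(no output)
```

View pics/p2.png

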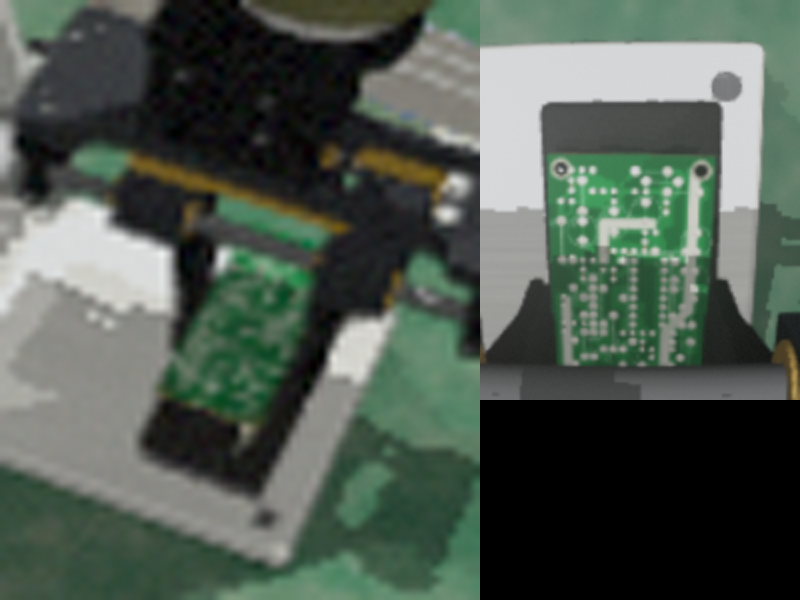

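The board is seen aligned on or just above the rest, with no contact force yet. I'll keep descending gently.

play_rows --claw '[0.6, 0.6, 0.6]' --delta_pos '[[0, 0, 0.004], [0, 0, 0], [0, 0, 0]]' --delta_rot '[[0, 0, 0], [0, 0, 0], [0, 0, 0]]'

```text
time: 10.65
ee_pos: [0.5186, -0.2211, 0.0329]
eef_rot: [0.998, 0.058, 0.0, -0.0]
ft_force: [-2.6, 1.9, 7.3]
width: 0.0389
grip_force: 22.0
```

```bash
python3 - <<'E'
from h import *
s=r.read_state();c=wcam();a=r.camera("scene");print(s["ee_pos"],s["ft_force"])
f=lambda p:((p[0]-480)/2+240,p[1]/2+90); g=lambda p:(p[0]/8+380,p[1]/8+210)
for z in(.045,.048,.0505,.053,.056):
    A=[wonz(c,f(p),z)[:2] for p in((547,154),(718,154))]
    B=[onz(a,g(p),z)[:2] for p in((162,395),(262,425))]
    print(z,"width far",np.linalg.norm(A[0]-A[1]),"width near",np.linalg.norm(B[0]-B[1]),"length",np.linalg.norm(np.mean(A,0)-np.mean(B,0)),"mid",(np.mean(A,0)+np.mean(B,0))/2)
for z in(.027,.03):
    A=[wonz(c,f(p),z)[:2] for p in((542,103),(722,103))];B=[onz(a,g(p),z)[:2] for p in((140,445),(255,490))]
    print("rest",z,np.linalg.norm(A[0]-A[1]),np.linalg.norm(np.mean(A,0)-np.mean(B,0)),(np.mean(A,0)+np.mean(B,0))/2)
E
```

```text
[ 0.51863906 -0.22106455  0.0328622 ] [-2.59737841  1.86269029  7.34472847]
0.045 width far 0.042841326526584685 width near 0.037841752490344924 length 0.09648259785623864 mid [ 0.51987908 -0.22308116]
0.048 width far 0.041990015903710265 width near 0.037714366075467305 length 0.10011018185796285 mid [ 0.51875235 -0.22350536]
0.0505 width far 0.04128059038464824 width near 0.03760821072973586 length 0.10313581981341997 mid [ 0.51781341 -0.22385886]
0.053 width far 0.04057116486558623 width near 0.03750205538400449 length 0.10616364822515659 mid [ 0.51687447 -0.22421235]
0.056 width far 0.03971985424271181 width near 0.03737466896912675 length 0.10979967856664019 mid [ 0.51574774 -0.22463655]
rest 0.027 0.04960885911670023 0.12013571165804754 [ 0.51871734 -0.22383268]
rest 0.03 0.048728082016558386 0.12340997045012997 [ 0.51751319 -0.22425918]
```

Contact at 7 N, and board and rest centres agree within about 1 mm. I'll ease off slightly and release.

play_rows --claw '[0.6, 0.54, 0.5, 0.45, 0.4, 0.3, 0.3, 0.3]' --delta_pos '[[0, 0, -0.002], [0, 0, 0], [0, 0, 0], [0, 0, 0], [0, 0, 0], [0, 0, 0], [0, 0, 0], [0, 0, 0]]' --delta_rot '[[0, 0, 0], [0, 0, 0], [0, 0, 0], [0, 0, 0], [0, 0, 0], [0, 0, 0], [0, 0, 0], [0, 0, 0]]'

```text
time: 11.55
ee_pos: [0.5185, -0.221, 0.0327]
eef_rot: [0.998, 0.058, 0.0, -0.0]
ft_force: [-0.6, -0.2, 0.5]
width: 0.0597
grip_force: 0.0
```

play_rows --claw '[0.3, 0.3, 0.3, 0.3, 0.3, 0.3, 0.3, 0.3]' --delta_pos '[[0, 0, -0.03], [0, 0, -0.1], [0, 0, -0.2], [0, 0, -0.2], [0, 0, -0.2], [0, 0, -0.2], [0, 0, -0.2], [0, 0, -0.2]]' --delta_rot '[[0, 0, 0], [0, 0, 0], [0, 0, 0], [0, 0, 0], [0, 0, 0], [0, 0, 0], [0, 0, 0], [0, 0, 0]]'

```text
time: 12.35
ee_pos: [0.5181, -0.2212, 0.301]
eef_rot: [0.998, 0.058, 0.0, -0.0]
ft_force: [0.7, -1.0, -0.3]
width: 0.0614
grip_force: 0.0
```

play_rows --claw '[0.3, 0.3, 0.3]' --delta_pos '[[0, 0, -0.12], [0, 0, 0], [0, 0, 0]]' --delta_rot '[[0, 0, 0], [0, 0, 0], [0, 0, 0]]'

```text
time: 12.65
ee_pos: [0.5185, -0.2212, 0.323]
eef_rot: [0.998, 0.058, 0.0, -0.0]
ft_force: [-0.2, 0.5, -0.4]
width: 0.0607
grip_force: 0.0
```

```bash
python3 - <<'E'
from h import *
s=r.read_state();print(s["ee_pos"],s["eef_rot"],s["ft_force"],s["width"],s["joint_positions"])
a=r.camera("scene");b=r.camera("side");c=wcam();np.savez("w3.npz",px=c["pixels"],T=c["cam_to_world"],K=c["camera_matrix"])
z=np.zeros((600,800,3),np.uint8)
f=lambda c,x0,y0,x1,y1,k:cv2.resize(c["pixels"][y0:y1,x0:x1,::-1],None,fx=k,fy=k,interpolation=cv2.INTER_CUBIC)
z[:600,:420]=f(a,345,160,450,310,4)
z[:240,420:]=f(b,305,90,400,150,4)
z[240:240+333,420:]=f(c,80,0,460,333,1)
cv2.imwrite("pics/p3.png",z)
E
```

```text
[ 0.51849242 -0.22119167  0.32297415] [ 9.98334938e-01  5.76815943e-02  4.26689240e-04 -6.07315713e-05] [-0.15037229  0.51277682 -0.37202592] 0.06073119982914576 [-0.44050183  0.20255624  0.90559984  1.49949385 -0.15971729  1.51602423
 -0.99161752]
```

View pics/p3.png

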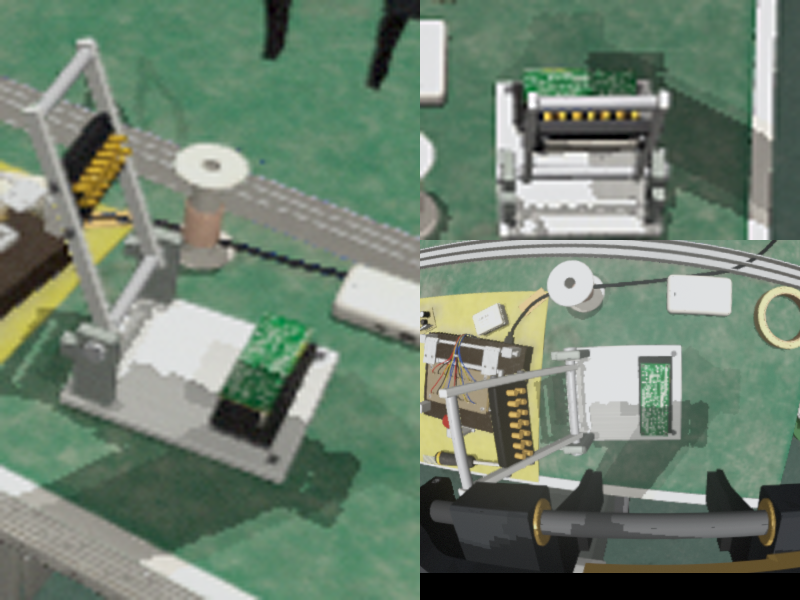

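The wrist view (lower right) shows the board lying squarely on the rest at (655,397). The raised bar runs from (450,393) to (464,487), and the other views agree.

```bash
python3 - <<'E'
from h import *
s=r.read_state();a=r.camera("scene");b=r.camera("side");d=np.load("w3.npz");c={"cam_to_world":d["T"],"camera_matrix":d["K"]}
f=lambda p:(p[0]-340,p[1]-240);g=lambda p:(p[0]/4+345,p[1]/4+160);h=lambda p:((p[0]-420)/4+305,p[1]/4+90)
q=[wonz(c,f(p),.03)[:2] for p in((639,357),(672,357),(672,434),(638,434))];print("rest",np.mean(q,0))
q=[wonz(c,f(p),.0525)[:2] for p in((643,364),(669,364),(669,432),(643,433))];print("board",np.mean(q,0))
E=[]
for w,sc,sd in(((450,393),(85,44),(531,101)),((464,487),(35,108),(663,101))):
    p,e=tri([wray(c,f(w)),ray(a,g(sc)),ray(b,h(sd))]);print("bar",p,e);E.append(p)
m=np.mean(E,0);M=R.from_quat(s["eef_rot"]).as_matrix();print(m,"ang",np.degrees(np.arctan2(*(E[0]-E[1])[1::-1])))
print("to bar in tool, m:",M.T@(m-s["ee_pos"]), "yaw", np.degrees(np.arctan2(M[1,1],M[0,1])))
E
```

```text
rest [ 0.51790611 -0.22323447]
board [ 0.51831505 -0.22420111]
bar [ 0.54471482 -0.03197531  0.24977212] [np.float64(0.0019326981452392857), np.float64(0.002096692142330567), np.float64(0.001152893927750067)]
bar [ 0.44982624 -0.04202223  0.25065951] [np.float64(0.002009628711227661), np.float64(0.003376026354886931), np.float64(0.004357384255594195)]
[ 0.49727053 -0.03699877  0.25021581] ang 6.044029692606417
to bar in tool, m: [ 0.00063356 -0.18493519  0.07159386] yaw -83.37619508304739
```

play_rows --claw '[0.3, 0.3, 0.3, 0.3, 0.3, 0.3, 0.3]' --delta_pos '[[0, -0.185, 0], [0, -0.185, 0], [0, -0.185, 0], [0, -0.185, 0], [0, -0.185, 0], [0.003, 0, 0], [0, 0, 0]]' --delta_rot '[[0, 0, 0], [0, 0, 0], [0, 0, 0], [0, 0, 0], [0, 0, 0], [0, 0, 0], [0, 0, 0]]'

```text
time: 13.6
ee_pos: [0.4976, -0.0367, 0.3224]
eef_rot: [0.998, 0.059, -0.0, 0.0]
ft_force: [-1.1, -0.6, 0.4]
width: 0.0607
grip_force: 0.0
```

play_rows --claw '[0.3, 0.3, 0.3, 0.3, 0.3, 0.3]' --delta_pos '[[0, 0, 0.1], [0, 0, 0.1], [0, 0, 0.1], [0, 0, 0.1], [0, 0, 0.07], [0, 0, 0]]' --delta_rot '[[0, 0, 0], [0, 0, 0], [0, 0, 0], [0, 0, 0], [0, 0, 0], [0, 0, 0]]'

```text
time: 14.2
ee_pos: [0.4968, -0.0383, 0.2271]
eef_rot: [0.998, 0.057, -0.001, 0.0]
ft_force: [-0.7, 1.0, 0.5]
width: 0.061
grip_force: 0.0
```

```bash
python3 - <<'E'
from h import *
s=r.read_state();print(s["ee_pos"],s["ft_force"],s["width"],s["joint_positions"])
b=r.camera("side");a=r.camera("scene");c=r.camera("wrist")
z=np.zeros((600,800,3),np.uint8)
f=lambda c,x0,y0,x1,y1,k:cv2.resize(c["pixels"][y0:y1,x0:x1,::-1],None,fx=k,fy=k,interpolation=cv2.INTER_CUBIC)
z[:600,:400]=f(a,340,150,440,300,4);z[:400,400:]=f(c,160,150,480,310+0,1.25) if 0 else cv2.resize(c["pixels"][60:380,160:480,::-1],(400,400))
cv2.imwrite("pics/p4.png",z)
E
```

```text
[ 0.49683065 -0.03832682  0.22712282] [-0.71431085  1.02509365  0.4688997 ] 0.0610035637401249 [-0.73909867  0.03162961  0.74955391  1.81215246 -0.02127473  1.30921874
 -1.44111733]
```

View pics/p4.png

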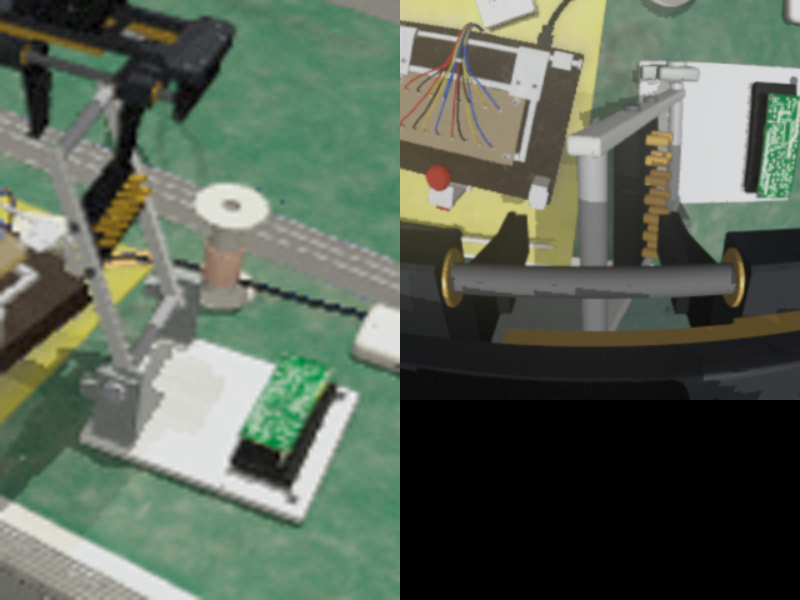

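The bar, at (593,250) in the wrist view, lies between the fingers. I'll close on it lightly.

play_rows --claw '[0.6, 0.75, 0.85, 0.9, 0.95, 0.95, 0.95]' --delta_pos '[[0, 0, 0], [0, 0, 0], [0, 0, 0], [0, 0, 0], [0, 0, 0], [0, 0, 0], [0, 0, 0]]' --delta_rot '[[0, 0, 0], [0, 0, 0], [0, 0, 0], [0, 0, 0], [0, 0, 0], [0, 0, 0], [0, 0, 0]]' --squeeze 20

```text
time: 15.05
ee_pos: [0.4978, -0.0373, 0.2287]
eef_rot: [0.998, 0.058, 0.0, 0.0]
ft_force: [1.3, -8.2, -0.3]
width: 0.013
grip_force: 5.4
```

```bash
python3 - <<'E'
from h import *
s=r.read_state();print(s["ee_pos"],s["ft_force"],s["width"],s["grip_force"])
def arc(ths):
    p=np.array([(-(115-190*np.cos(t)),-(70+190*np.sin(t))) for t in ths]) # tool y=-stand y, tool z=-up
    return np.round(np.diff(p,axis=0)/200,3).tolist()
print(arc(np.r_[1.95,1.92,1.85,1.75,1.64,1.52,1.4,1.28,1.16,1.04,.92,.8,.68,.56,.46,.36,.28,.2,.14,.1,.07,.05,.03,.01,0]))
E
```

```text
[ 0.49781122 -0.03730739  0.22872282] [ 1.27120221 -8.22585193 -0.30771189] 0.013002707338492691 5.361600816249847
[[0.027, -0.01], [0.063, -0.021], [0.092, -0.022], [0.104, -0.013], [0.114, -0.001], [0.113, 0.013], [0.111, 0.026], [0.107, 0.039], [0.102, 0.052], [0.095, 0.063], [0.086, 0.074], [0.077, 0.084], [0.066, 0.093], [0.046, 0.083], [0.038, 0.087], [0.024, 0.072], [0.018, 0.074], [0.01, 0.056], [0.005, 0.038], [0.002, 0.028], [0.001, 0.019], [0.001, 0.019], [0.0, 0.019], [0.0, 0.009]]
```

play_rows --claw '[0.95, 0.95, 0.95, 0.95, 0.95, 0.95]' --delta_pos '[[0, 0.027, -0.01], [0, 0.063, -0.021], [0, 0.092, -0.022], [0, 0.104, -0.013], [0, 0, 0], [0, 0, 0]]' --delta_rot '[[0, 0, 0], [0, 0, 0], [0, 0, 0], [0, 0, 0], [0, 0, 0], [0, 0, 0]]'

```text
time: 15.65
ee_pos: [0.5049, -0.095, 0.2429]
eef_rot: [0.998, 0.057, 0.001, -0.0]
ft_force: [-0.9, 0.6, 7.7]
width: 0.0115
grip_force: 20.0
```

play_rows --claw '[0.95, 0.95, 0.95, 0.95, 0.95, 0.95, 0.95, 0.95]' --delta_pos '[[0, 0.114, -0.001], [0, 0.113, 0.013], [0, 0.111, 0.026], [0, 0.107, 0.039], [0, 0.102, 0.052], [0, 0.095, 0.063], [0, 0, 0], [0, 0, 0]]' --delta_rot '[[0, 0, 0], [0, 0, 0], [0, 0, 0], [0, 0, 0], [0, 0, 0], [0, 0, 0], [0, 0, 0], [0, 0, 0]]' --squeeze 12

```text
time: 16.45
ee_pos: [0.5195, -0.2223, 0.2036]
eef_rot: [0.998, 0.058, 0.0, 0.001]
ft_force: [2.2, -1.9, 1.6]
width: 0.0114
grip_force: 12.0
```

play_rows --claw '[0.95, 0.95, 0.95, 0.95, 0.95, 0.95, 0.95, 0.95]' --delta_pos '[[0, 0.086, 0.074], [0, 0.077, 0.084], [0, 0.066, 0.093], [0, 0.046, 0.083], [0, 0.038, 0.087], [0, 0.024, 0.072], [0, 0, 0], [0, 0, 0]]' --delta_rot '[[0, 0, 0], [0, 0, 0], [0, 0, 0], [0, 0, 0], [0, 0, 0], [0, 0, 0], [0, 0, 0], [0, 0, 0]]'

```text
time: 17.25
ee_pos: [0.5274, -0.2887, 0.1046]
eef_rot: [0.998, 0.058, 0.0, 0.0]
ft_force: [4.0, -3.5, -0.5]
width: 0.0114
grip_force: 12.1
```

play_rows --claw '[0.95, 0.95, 0.95, 0.95, 0.95, 0.95, 0.95, 0.95]' --delta_pos '[[0, 0.012, 0.04], [0, 0.008, 0.04], [0, 0.006, 0.04], [0, 0.004, 0.03], [0, 0.002, 0.026], [0, 0.001, 0.02], [0, 0, 0], [0, 0, 0]]' --delta_rot '[[0, 0, 0], [0, 0, 0], [0, 0, 0], [0, 0, 0], [0, 0, 0], [0, 0, 0], [0, 0, 0], [0, 0, 0]]'

```text
time: 18.05
ee_pos: [0.5284, -0.2959, 0.0654]
eef_rot: [0.998, 0.058, 0.001, 0.001]
ft_force: [4.4, -5.3, 0.3]
width: 0.0111
grip_force: 12.0
```

play_rows --claw '[0.95, 0.95, 0.95, 0.95, 0.95, 0.95, 0.95]' --delta_pos '[[0, 0, 0.01], [0, 0, 0.01], [0, 0, 0.01], [0, 0, 0.01], [0, 0, 0.005], [0, 0, 0], [0, 0, 0]]' --delta_rot '[[0, 0, 0], [0, 0, 0], [0, 0, 0], [0, 0, 0], [0, 0, 0], [0, 0, 0], [0, 0, 0]]'

```text
time: 18.75
ee_pos: [0.5284, -0.2964, 0.0566]
eef_rot: [0.998, 0.058, 0.001, 0.001]
ft_force: [6.0, -6.5, -0.5]
width: 0.0111
grip_force: 12.0
```

play_rows --claw '[0.95, 0.95, 0.95, 0.95]' --delta_pos '[[0, 0, 0.005], [0, 0, 0.005], [0, 0, 0], [0, 0, 0]]' --delta_rot '[[0, 0, 0], [0, 0, 0], [0, 0, 0], [0, 0, 0]]'

```text
time: 19.15
ee_pos: [0.5285, -0.2965, 0.0546]
eef_rot: [0.998, 0.058, 0.001, 0.001]
ft_force: [5.1, -6.2, -0.3]
width: 0.0113
grip_force: 12.1
```

play_rows --claw '[0.95, 0.95, 0.95, 0.95]' --delta_pos '[[0, 0, 0], [0, 0, 0.005], [0, 0, 0], [0, 0, 0]]' --delta_rot '[[0, 0, 0], [0, 0, 0], [0, 0, 0], [0, 0, 0]]' --squeeze 6

```text
time: 19.55
ee_pos: [0.5284, -0.2965, 0.0536]
eef_rot: [0.998, 0.058, 0.001, 0.001]
ft_force: [5.2, -6.4, -1.2]
width: 0.0115
grip_force: 6.0
```

play_rows --claw '[0.95, 0.95, 0.95]' --delta_pos '[[0, 0, 0.005], [0, 0, 0], [0, 0, 0]]' --delta_rot '[[0, 0, 0], [0, 0, 0], [0, 0, 0]]'

```text
time: 19.85
ee_pos: [0.5284, -0.2965, 0.0526]
eef_rot: [0.998, 0.058, 0.001, 0.001]
ft_force: [5.1, -7.1, -0.9]
width: 0.0115
grip_force: 6.1
```

play_rows --claw '[0.95, 0.95, 0.95]' --delta_pos '[[0, 0, 0.005], [0, 0, 0], [0, 0, 0]]' --delta_rot '[[0, 0, 0], [0, 0, 0], [0, 0, 0]]'

```text
time: 20.15
ee_pos: [0.5284, -0.2965, 0.0516]
eef_rot: [0.998, 0.058, 0.001, 0.001]
ft_force: [5.2, -7.8, 0.5]
width: 0.0114
grip_force: 6.1
```

play_rows --claw '[0.95, 0.95, 0.95]' --delta_pos '[[0, 0, 0.004], [0, 0, 0], [0, 0, 0]]' --delta_rot '[[0, 0, 0], [0, 0, 0], [0, 0, 0]]'

```text
time: 20.45
ee_pos: [0.5284, -0.2965, 0.0508]
eef_rot: [0.998, 0.058, 0.001, 0.001]
ft_force: [6.2, -7.3, -1.5]
width: 0.0113
grip_force: 6.1
```

play_rows --claw '[0.95, 0.95, 0.95]' --delta_pos '[[0, 0, 0.004], [0, 0, 0], [0, 0, 0]]' --delta_rot '[[0, 0, 0], [0, 0, 0], [0, 0, 0]]'

```text
time: 20.75
ee_pos: [0.5284, -0.2966, 0.05]
eef_rot: [0.998, 0.058, 0.001, 0.001]
ft_force: [6.6, -7.9, -1.0]
width: 0.0114
grip_force: 6.1
```

play_rows --claw '[0.95, 0.95, 0.95]' --delta_pos '[[0, 0, 0.004], [0, 0, 0], [0, 0, 0]]' --delta_rot '[[0, 0, 0], [0, 0, 0], [0, 0, 0]]'

```text
time: 21.05
ee_pos: [0.5284, -0.2966, 0.0492]
eef_rot: [0.998, 0.058, 0.001, 0.001]
ft_force: [5.7, -7.3, -1.5]
width: 0.0115
grip_force: 6.1
```

play_rows --claw '[0.95, 0.95, 0.95]' --delta_pos '[[0, 0, 0.004], [0, 0, 0], [0, 0, 0]]' --delta_rot '[[0, 0, 0], [0, 0, 0], [0, 0, 0]]'

```text
time: 21.35
ee_pos: [0.5284, -0.2966, 0.0484]
eef_rot: [0.998, 0.058, 0.001, 0.001]
ft_force: [5.6, -7.2, -1.0]
width: 0.0115
grip_force: 6.1
```

play_rows --claw '[0.95, 0.95, 0.95]' --delta_pos '[[0, 0, 0.004], [0, 0, 0], [0, 0, 0]]' --delta_rot '[[0, 0, 0], [0, 0, 0], [0, 0, 0]]'

```text
time: 21.65
ee_pos: [0.5285, -0.2966, 0.0478]
eef_rot: [0.998, 0.058, 0.001, 0.001]
ft_force: [5.0, -6.7, 1.1]
width: 0.0111
grip_force: 6.0
```

```bash
python3 - <<'E'
from h import *
s=r.read_state();print(s["ee_pos"],s["ft_force"],s["width"])
b=r.camera("side");a=r.camera("scene");c=r.camera("wrist")
z=np.zeros((600,800,3),np.uint8)
z[:600,:400]=cv2.resize(a["pixels"][190:310,370:450,::-1],(400,600),interpolation=2)
z[:350,400:]=c["pixels"][:350,100:500,::-1];z[350:,400:]=cv2.resize(b["pixels"][80:155,300:420,::-1],(400,250),interpolation=2)
cv2.imwrite("pics/p5.png",z)
E
```

```text
[ 0.52848244 -0.29656808  0.04784968] [ 4.97301446 -6.73420987  1.14262875] 0.011108657292961155
```

View pics/p5.png

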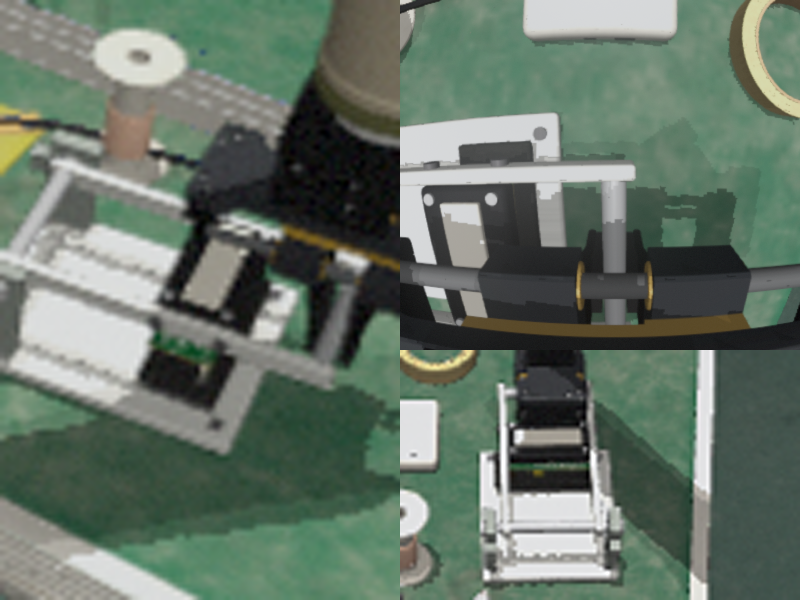

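The arm is level above the board and the bar is in the fingers. The force has just turned upward, so the pins are beginning to touch.

play_rows --claw '[0.95, 0.95, 0.95]' --delta_pos '[[0, 0, 0.002], [0, 0, 0], [0, 0, 0]]' --delta_rot '[[0, 0, 0], [0, 0, 0], [0, 0, 0]]'

```text
time: 22.1
ee_pos: [0.5285, -0.2966, 0.0476]
eef_rot: [0.998, 0.058, 0.001, 0.001]
ft_force: [4.3, -6.2, 3.8]
width: 0.0117
grip_force: 5.9
```

play_rows --claw '[0.95, 0.95, 0.95]' --delta_pos '[[0, 0, 0.002], [0, 0, 0], [0, 0, 0]]' --delta_rot '[[0, 0, 0], [0, 0, 0], [0, 0, 0]]'

```text
time: 22.4
ee_pos: [0.5284, -0.2966, 0.0473]
eef_rot: [0.998, 0.057, 0.001, 0.001]
ft_force: [3.6, -5.1, 4.6]
width: 0.0117
grip_force: 5.7
```

Contact is confirmed. I'll release and lift straight up.

play_rows --claw '[0.85, 0.75, 0.65, 0.6, 0.6, 0.6]' --delta_pos '[[0, 0, 0], [0, 0, 0], [0, 0, 0], [0, 0, 0], [0, 0, 0], [0, 0, 0]]' --delta_rot '[[0, 0, 0], [0, 0, 0], [0, 0, 0], [0, 0, 0], [0, 0, 0], [0, 0, 0]]'

```text
time: 23.0
ee_pos: [0.5276, -0.2948, 0.0467]
eef_rot: [0.998, 0.058, -0.0, -0.0]
ft_force: [0.4, 0.8, 0.0]
width: 0.034
grip_force: 0.0
```

play_rows --claw '[0.6, 0.6, 0.6, 0.6, 0.6, 0.6, 0.6, 0.6]' --delta_pos '[[0, 0, -0.04], [0, 0, -0.08], [0, 0, -0.1], [0, 0, -0.15], [0, 0, -0.2], [0, 0, -0.2], [0, 0, 0], [0, 0, 0]]' --delta_rot '[[0, 0, 0], [0, 0, 0], [0, 0, 0], [0, 0, 0], [0, 0, 0], [0, 0, 0], [0, 0, 0], [0, 0, 0]]'

```text
time: 23.8
ee_pos: [0.5282, -0.2954, 0.2027]
eef_rot: [0.998, 0.058, 0.001, 0.0]
ft_force: [0.1, 0.7, -0.2]
width: 0.0347
grip_force: 0.0
```

```bash
python3 - <<'E'
from h import *
s=r.read_state();print(s["ee_pos"],s["ft_force"],s["width"])
b=r.camera("side");a=r.camera("scene");c=r.camera("wrist")
z=np.zeros((600,800,3),np.uint8)
z[:600,:400]=cv2.resize(a["pixels"][190:310,370:450,::-1],(400,600),interpolation=2)
z[:350,400:]=c["pixels"][:350,100:500,::-1];z[350:,400:]=cv2.resize(b["pixels"][80:155,300:420,::-1],(400,250),interpolation=2)
cv2.imwrite("pics/p6.png",z)
E
```

```text
[ 0.52816173 -0.29540361  0.20266987] [ 0.06307662  0.73343409 -0.1803398 ] 0.034676901089846744
```

View pics/p6.png

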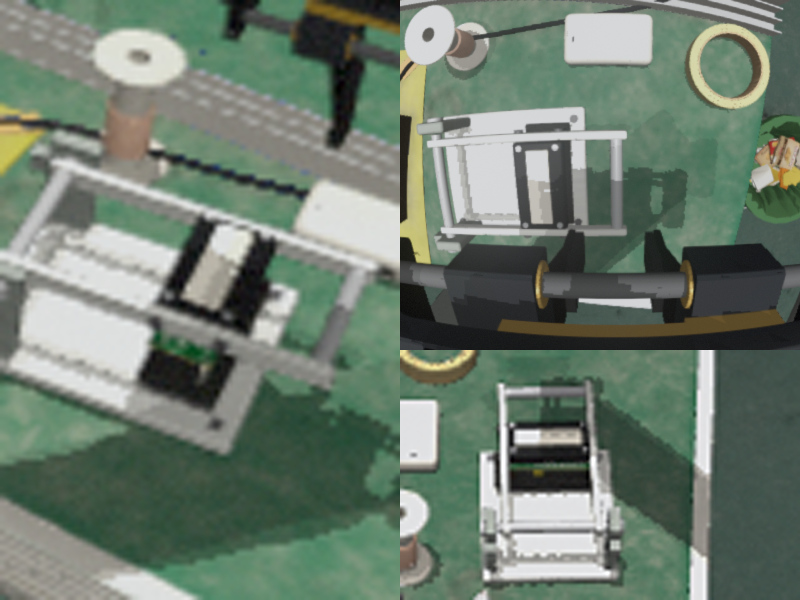

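The contact arm is down on the board and the gripper is clear. Handing in.

```bash
python3 -c "
from bench import r
print(r.close_job())"
```

```text
the job is handed in; nothing more can be done
None
```

I handed the job in at about 24 s. The board lies solder side up on the rest, about 1 mm off centre, with the contact arm let go and its pins resting on it. The spool and other board were not touched, and no verdict came back.

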